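Change the gear of a jar mill through its H-gate

TASK

Put the jar mill into the gear marked by the tall stud: with the fingers, push the selector lever along its H-shaped gate out of the right-hand slot, across the middle lane to the left, and fully home to the end of the left-hand slot beside which the tall stud stands (near or far, as seen from the robot). Only push the lever, never pinch it between the fingers, and leave the loose things where they are.

Things in the scene. Friction and masses are not known exactly. Their poses are not given: they have to be found in the camera images.
- mill: Grey jar mill, fixed to the bench: gearbox casing 150 x 160 mm (x, y), deck 100 mm high with an H-shaped gate; behind it two rubber rollers with a lying white jar (to x = +240 mm, top 135 mm high). Origin on the bench under the gate's centre; x points away from the robot (far), y to its left, z up
- gate (a point): Centre of the H-gate, on the deck; axes as the mill's. Two slots along x at y = +22 mm (left) and -22 mm (right) end at x = +25 mm (far) and -25 mm (near) and are joined only by the middle lane along y at x = 0. Slots and lane are 15 mm wide with rounded corners; solid tongues between; the lever's rod is 10 mm thick
- knob (a point): Centre of the black rounded-square knob on the selector lever, 32 x 32 mm, 36 mm high. The lever pivots 145 mm below it, 20 mm above the bench under the gate centre; the knob leans with it and swings to x = +-43, y = +-43 mm of the mill, centre 165 mm above the bench when upright, about 153 at a slot's end. About 2 N at the knob moves it; it stays where left
- shift (a joint): Lean of the lever along the slots, rad: + is far, - is near, 0 is the middle lane, stops at +-0.30. It can cross between the slots only within about +-0.03 of 0. Starts anywhere along the right-hand slot
- cross (a joint): Lean of the lever across the gate, rad: + is left, - is right, stops at +-0.30; +-0.23 to 0.30 in a slot
- stud: The tall steel stud, 10 mm thick with a 16 mm collar, standing 23 mm above the deck beside the outer end of the slot wanted. Origin at its foot, on the deck, at mill y = +52 mm and x = +58 mm (far-left slot) or x = -58 mm (near-left slot); fixed
- plug: A flat steel plug, 16 mm across and 4 mm high, at the left-hand slot end that is not wanted (the two right-hand ends have such plugs too); fixed. Origin at its foot
- weight: Loose brass balance weight with a head knob, 24 mm across, 30 mm high, standing on the mill's deck near the robot; origin under its centre. To be left where it is
- log_book: Loose closed blue log book, 150 x 212 x 14 mm, at the left on the bench; origin under its centre. To be left
- caliper: Loose caliper, 200 x 62 x 14 mm, on the bench left of the mill; origin under its centre. To be left
- marker: Loose white marker pen with a red cap, 135 mm long, 17 mm thick, on the bench left in front; origin under its centre. To be left
- stopwatch: Loose black stopwatch, 62 x 68 x 20 mm, on the bench right of the mill; origin under its centre. To be left
- screwdriver: Loose red-handled screwdriver, 181 x 27 x 26 mm, on the bench right of the mill; origin under its centre. To be left
- clamp: Loose black spring clamp, 32 x 92 x 18 mm, on the bench at the right; origin under its centre. To be left

How it is judged:
At the end, for the whole second after the job is handed in: The lever rests in the left-hand slot beside the stud (cross above 0.2 rad), pushed to within 0.06 rad of that slot's end stop (shift above 0.24 if the stud is at the far end, below -0.24 if at the near end), and every loose thing is within 20 mm of where it stood (value of joint cross above 0.2 rad and ((x of stud in the frame of mill above 0 m and value of joint shift above 0.24 rad) or (x of stud in the frame of mill below 0 m and value of joint shift below -0.24 rad)) and velocity of joint shift between -0.05 and 0.05 rad/s and distance of each of weight, log_book, caliper, marker, stopwatch, screwdriver, clamp from where it was at the start of the episode below 0.02 m); the robot touches nothing.
It fails at once if the knob is pinched: pressed with more than 8 N on two opposite corners at once ((contact force between the fingers and knob_nl above 8 N and contact force between the fingers and knob_fr above 8 N) or (contact force between the fingers and knob_nr above 8 N and contact force between the fingers and knob_fl above 8 N)).
It fails at once if a loose thing is moved by more than 30 mm or lifted (distance of any of weight, log_book, caliper, marker, stopwatch, screwdriver, clamp from where it was at the start of the episode above 0.03 m or height (world z) of any of log_book, caliper, marker, stopwatch, screwdriver, clamp above 0.02 m or height (world z) of weight above 0.12 m).
It also fails if it takes over 51 s, if anything falls off the work surface, if the arm or the gripper's body presses on something with over 40 N, if the wrist force passes 120 N, or if a joint passes its speed limit or range.

ROBOT

A 6-joint arm with a two-finger parallel gripper is mounted at the origin on a cart in front of the work surface, level with it; the furniture and walls round the work are solid. World frame = base frame: x ahead of the robot, y to its left, z up, the work surface at z = 0. Lengths are in m, angles in rad, forces in N, time in s.
With the tool pointing down it reaches from about 0.35 to 0.975 m from the base axis. Payload 4.9 kg.
Tool frame: the origin (TCP) lies at the very end of the fingers, on their centre line; the grasp point (between the pads) lies behind it (manip.grip_depth is the z of the grasp point in the tool frame, in m); z points along the fingers, y is the direction in which the jaws open and shut (so a half turn about z gives the same grasp; the last joint's range is limited). The gripper opens to 85 mm and grips with 20 to 120 N. Pads are 22 mm wide; open, the fingers measure 114 mm over their backs; the gripper's body (76 mm by 85 mm) begins 54 mm behind the grasp point. The pads swing forward as they close: fully open they stand 13 mm farther back than shut.
Start: joints at [1.145, 0.053, 1.613, -0, 1.476, -0.119], TCP at [0.189, 0.596, 0.231] pointing down, gripper open.
Joint ranges: [-3.01, 3.01], [-1.01, 2.22], [0.06, 2.58], [-1.02, 4.17], [0.09, 2.62], [-3.14, 3.14]. Speed limits (rad/s): [2.57, 2.57, 3.14, 3.14, 3.14, 3.14].

INTERFACE

Orientations are given as a unit quaternion [w, x, y, z].
In Python, from plant import state, optics, manip, silhouettes, place_of gives the robot as it stands. The module is installed in compiled form; this text tells all that it offers.
- The arm moves only by the tool jog_arm, never from a script. Its argument "increments" is a list of rows, each an object with "slide": the shift along the tool's x, y, z in mm, a list of three; "rotation": the turn, a rotation vector about the tool's x, y, z in degrees, a list of three. A call has 1 to 20 rows; each row shifts and turns the commanded pose from where the row before left it, along the tool's axes as they then stand; what a row does not reach is not made up. A row lasts 1/12 s, in which the tool goes at most 41.7 mm and 7.16 degrees, less where a joint would pass 70% of its speed; a pose out of reach is approached as far as the arm can. A call with a gripper value outside its range is refused whole. "fingers" is the opening, from 0 (shut) to 1 (fully open), set as the call begins (left out, the last holds). The fingers move at their own pace and stop on an object; the grip force is fixed at half the most. Time passes only in rows, so rows that do not move let the fingers close. It gives the time, the measured TCP pose, the force and the opening at its end, in the units of the state.
- state(): the state, without advancing time (a new reading comes with each control period).
- optics.grab_frame(name): name is "side" or "top" or "wrist"; returns a dict with "frame" (480x640x3 uint8, blue, green, red), "camera_matrix" (3x3 intrinsics, pixels), "distortion" ([k1, k2, p1, p2, k3] as OpenCV has them; the pictures are not rectified), "R" (3x3) and "t" (3): a world point X has camera coordinates R X + t. Camera axes: x right, y down, z forward; pixel columns grow to the right and rows downward; lengths in m; the calibration is good to about 2 mm. A picture is of the moment at which its call begins. There is no depth.
- manip.job_done(): hands the job in, once; it reports no verdict.
Trained networks look in the newest picture that a camera, given by its name, has taken for a name from the list of things; names that differ only in an ending like _2 or _b are one class to them, and where a whole thing is asked for, a point or a joint stands for the part that bears it (a point fixed in the world has none). Each returns a list of dicts, best first, with "score" (0 to 1); they miss things now and then, are a little off and sometimes report something else, mostly with a low value. They report only what shows in the picture. A call takes as long as a camera call.
- silhouettes(thing, camera): "mask" (480x640 bool, what is visible of it) and "bbox" ([left, top, right, bottom] in pixels, round what is visible of it).
- place_of(thing, camera): "uv" ([column, row] in pixels: a listed point, or the origin of a listed thing).
The state is a dict: "time": time; "joint_pos": joint angles; "joint_vel": joint speeds; "joint_efforts": joint torques, N m; "tool_pos": TCP position; "tool_rot": TCP orientation; "contact_force": force on the tool from outside, world axes, zero at the start; "ft_torque": the same for the moment, N m; "gripper_width": opening from 0.0 (shut) to 1.0 (fully open).
Only numpy, scipy, OpenCV 4.12 (cv2) and the standard library are available. Lean on these libraries where they do the work, as an engineer would, in place of code of your own. Each camera call takes 0.05 s, during which the arm holds its last target.

## Working session

There is one attempt and no reset: what is moved stays moved. The work goes in short steps, Python scripts to look and compute and a tool call to move; the robot and the scene stay as the last step left them, time stands still between calls to the robot, and variables do not carry over. Pictures are saved under pics/ and viewed, and the job is handed in when it is done.

Besides the shell and the picture viewer there is one more tool, called after ">>>" in YAML: its name, and indented under it one key for each argument. jog_arm: Moves the arm, as the interface text tells. Its arguments: {"type":"object","properties":{"increments":{"type":"array","items":{"type":"object","properties":{"slide":{"type":"array","items":{"type":"number"}},"rotation":{"type":"array","items":{"type":"number"}}}}},"fingers":{"type":"number"}},"required":["increments"]}

```bash
mkdir -p pics; cat > h.py <<'E'
import numpy as np, cv2
from plant import state, optics, manip, silhouettes, place_of
def grab(n,fn=None):
    f=optics.grab_frame(n)
    if fn: cv2.imwrite('pics/'+fn,f['frame'])
    return f
def ray(f,uv):
    p=cv2.undistortPoints(np.array([[uv]],float),np.array(f['camera_matrix']),np.array(f['distortion']))[0,0]
    R=np.array(f['R']);t=np.array(f['t']).ravel()
    return -R.T@t, R.T@np.array([p[0],p[1],1])
def at_z(f,uv,z):
    c,d=ray(f,uv); return c+d*(z-c[2])/d[2]
def tri(fs,uvs):
    A=np.zeros((3,3));b=np.zeros(3)
    for f,uv in zip(fs,uvs):
        c,d=ray(f,uv);d/=np.linalg.norm(d);P=np.eye(3)-np.outer(d,d);A+=P;b+=P@c
    return np.linalg.solve(A,b)
def proj(f,X):
    return cv2.projectPoints(np.array(X,float).reshape(-1,3),cv2.Rodrigues(np.array(f['R']))[0],np.array(f['t'],float).ravel(),np.array(f['camera_matrix']),np.array(f['distortion']))[0].reshape(-1,2)
E
python3 - <<'E'
from h import *
np.set_printoptions(precision=4,suppress=True)
F={n:grab(n,n+'0.png') for n in ('side','top','wrist')}
for n in F:
    f=F[n];print(n,-np.array(f['R']).T@np.array(f['t']).ravel())
    for th in ('mill','gate','knob','stud','plug','weight'):
        print(' ',th,[(np.round(r['uv'],1).tolist(),round(r['score'],2)) for r in place_of(th,n)[:3]])
print(state(), manip.grip_depth)
E
```

```text
side [ 0.3589 -0.509   0.9924]
  mill [([324.5, 304.9], 0.97)]
  gate [([323.2, 285.5], 0.78), ([298.9, 262.7], 0.67), ([355.2, 413.1], 0.38)]
  knob [([333.3, 294.2], 0.72), ([357.7, 414.9], 0.7)]
  stud [([297.6, 282.8], 0.56), ([298.2, 263.4], 0.4), ([290.1, 186.6], 0.28)]
  plug [([240.9, 225.1], 0.71), ([350.3, 263.7], 0.37)]
  weight [([298.3, 283.7], 0.64)]
top [0.3122 0.0062 1.3556]
  mill [([375.6, 242.4], 0.68)]
  gate [([383.5, 239.7], 0.58)]
  knob [([404.2, 230.4], 0.78)]
  stud [([354.1, 254.2], 0.54), ([237.6, 230.0], 0.32)]
  plug [([365.2, 209.3], 0.47)]
  weight [([377.3, 261.3], 0.59), ([479.8, 250.5], 0.44)]
wrist [0.1098 0.6208 0.3731]
  mill []
  gate []
  knob []
  stud []
  plug []
  weight []
{'time': 1.05, 'joint_pos': array([ 1.145 ,  0.0527,  1.6129,  0.    ,  1.476 , -0.119 ]), 'joint_vel': array([-0.0015,  0.0009, -0.0024, -0.0016,  0.0002, -0.0011]), 'joint_efforts': array([  0.0024, -39.3696, -37.0472,   0.0001,   0.0006,   0.    ]), 'tool_pos': array([0.1887, 0.5958, 0.2313]), 'tool_rot': array([-0.    ,  0.1528,  0.9883, -0.    ]), 'contact_force': array([-0.3726, -0.1241,  0.7732]), 'ft_torque': array([-0.0337, -0.0131,  0.0256]), 'gripper_width': 0.9991125176955279} -0.0187
```

```bash
python3 - <<'E'
import cv2
a=cv2.imread('pics/top0.png');b=cv2.imread('pics/side0.png')
cv2.imwrite('pics/topc.png',cv2.resize(a[150:330,290:530],None,fx=3.3,fy=3.3,interpolation=2))
cv2.imwrite('pics/sidec.png',cv2.resize(b[160:360,220:460],None,fx=3,fy=3,interpolation=2))
E
```

```text
(no output)
```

View pics/top0.png

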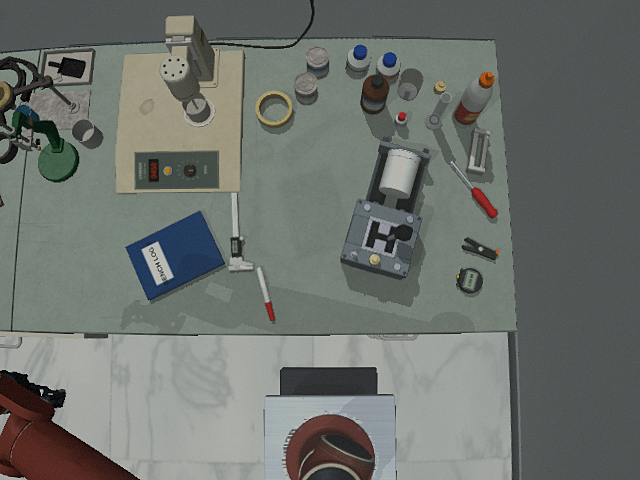

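View pics/side0.png

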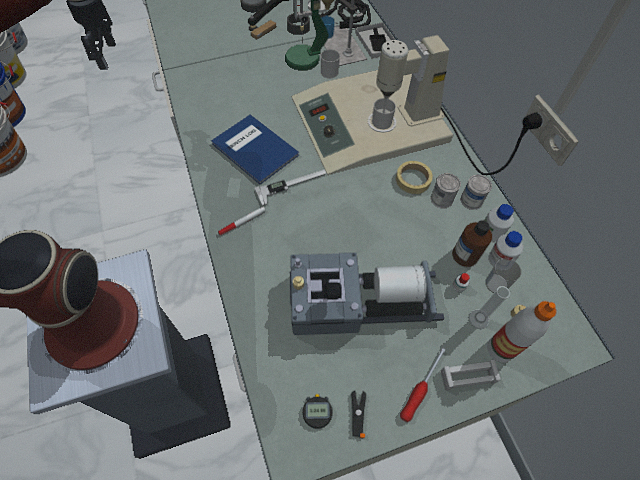

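```bash
ls pics
```

```text
side0.png
sidec.png
top0.png
topc.png
wrist0.png
```

View pics/topc.png

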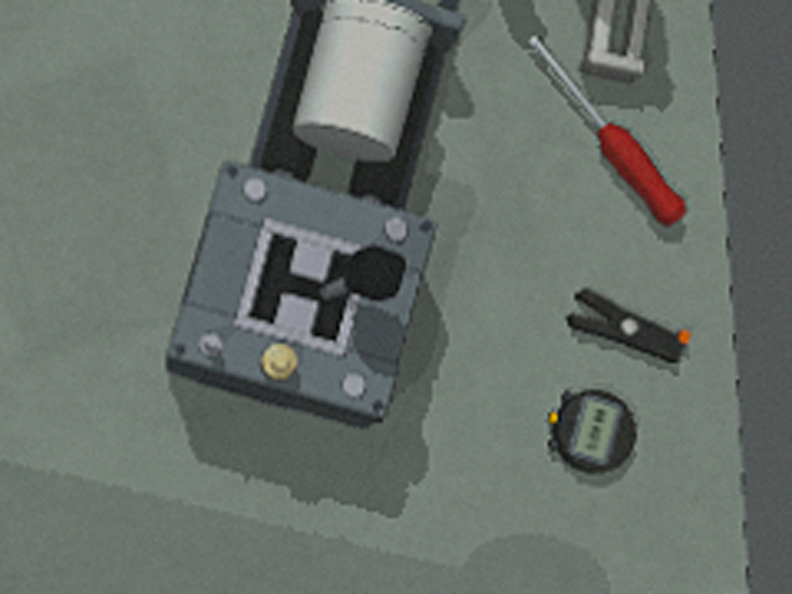

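View pics/sidec.png

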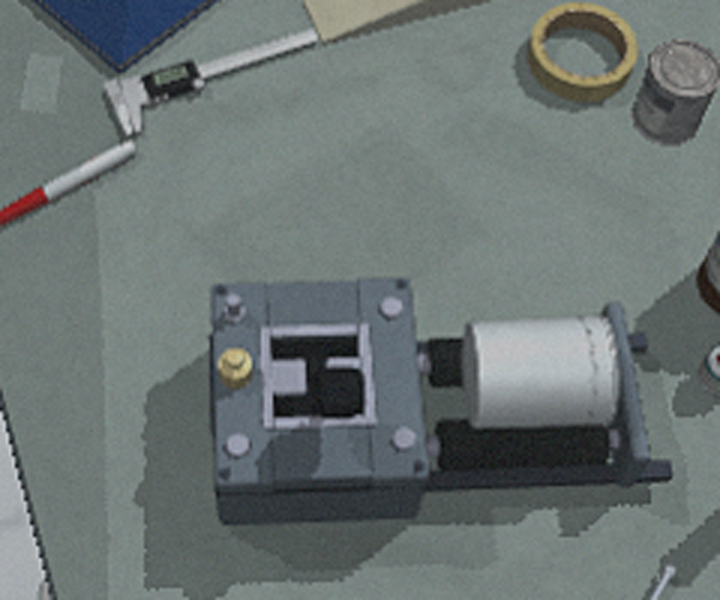

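```bash
cat > fit.py <<'E'
from h import *
from scipy.optimize import least_squares
np.set_printoptions(precision=4,suppress=True)
T=optics.grab_frame('top');S=optics.grab_frame('side')
t=lambda u,v:(u/3.3+290,v/3.3+150)
s=lambda u,v:(u/3+220,v/3+160)
obs=[(T,t(255,189),(58,52,104)),(T,t(396,229),(58,-52,104)),(T,t(353,384),(-58,-52,104)),(T,t(232,172),(72,77,100)),(T,t(427,227),(72,-77,100)),
(S,s(390,307),(58,52,104)),(S,s(403,438),(58,-52,104)),(S,s(238,444),(-58,-52,104))]
def X(p,m):
    c,sn=np.cos(p[2]),np.sin(p[2]);m=np.array(m)/1000
    return np.array([p[0]+c*m[0]-sn*m[1],p[1]+sn*m[0]+c*m[1],m[2]])
obs=[o for o in obs if abs(o[2][1])==52]
r=lambda p:np.concatenate([proj(f,X(p,m))[0]-uv for f,uv,m in obs])
q=least_squares(r,[0.5,-.2,-.2],loss='soft_l1')
print(q.x,q.fun.reshape(-1,2))
p=q.x
print('stud px',proj(T,X(p,(-58,52,123))),t(212,345),proj(S,X(p,(-58,52,123))),s(232,300))
for n,f in (('top',T),('side',S)):
    k=place_of('knob',n)[:2]; print(n,[(x['uv'],x['score']) for x in k])
# knob model: shift a, cross b
def knob(a,b): 
    return X(p,(145*np.sin(a),145*np.sin(b),20+145*np.sqrt(max(0,1-np.sin(a)**2-np.sin(b)**2))))
for a in (-.3,-.2,-.1,0,.1,.2,.3): print(a,[proj(f,knob(a,-.27))[0] for f in (T,S)])
for i,(f,n) in enumerate(((T,'top'),(S,'side'))):
    for r_ in silhouettes('knob',n)[:2]: 
        m=r_['mask'];v,u=np.nonzero(m);print(n,r_['bbox'],r_['score'],u.mean(),v.mean(),m.sum())
for n in ('top','side'):
    k=place_of('weight',n)[0];f={'top':T,'side':S}[n];w=at_z(f,k['uv'],.1);c,sn=np.cos(p[2]),np.sin(p[2]);d=w[:2]-p[:2];print('weight',w,[c*d[0]+sn*d[1],-sn*d[0]+c*d[1]])
im=T['frame'].copy()
E
python3 fit.py
```

```text
[ 0.5238 -0.1251 -0.2901] [[-0.0777 -0.3331]
 [-0.1498 -0.2458]
 [ 0.1263  0.0995]
 [ 0.1391 -0.115 ]
 [-0.0614  0.0861]
 [-0.457   0.2386]]
stud px [[354.193  252.8551]] (354.24242424242425, 254.54545454545456) [[297.3926 260.0073]] (297.3333333333333, 260.0)
top [([239.1, 231.1], 0.63), ([405.6, 232.3], 0.58)]
side [([335.4, 289.1], 0.78)]
-0.3 [array([395.9191, 255.7989]), array([305.7018, 292.4556])]
-0.2 [array([397.7667, 249.5543]), array([312.6964, 291.4278])]
-0.1 [array([399.5606, 243.2761]), array([319.8652, 290.6946])]
0 [array([401.2762, 237.0508]), array([327.1061, 290.2667])]
0.1 [array([402.8906, 230.9636]), array([334.3153, 290.1501])]
0.2 [array([404.3827, 225.0963]), array([341.3899, 290.3457])]
0.3 [array([405.734 , 219.5262]), array([348.2305, 290.8494])]
top [387.4, 227.4, 411.8, 241.2] 0.5 401.26209677419354 232.9516129032258 248
side [326.7, 282.4, 346.3, 301.6] 0.62 333.35087719298247 290.1359649122807 228
weight [ 0.4781 -0.1152  0.1   ] [np.float64(-0.04662060495485416), np.float64(-0.0036560919515164596)]
weight [0.4813 0.3012 0.1   ] [np.float64(-0.16268059377679428), np.float64(0.3962427703882554)]
```

>>> jog_arm:
  fingers: 0
  increments:
    - {"slide": [-10, -10, 0], "rotation": [0, 0, -1]}
    - {"slide": [-24, -26, 0]}
    - {"slide": [-24, -26, 0]}
    - {"slide": [-24, -26, 0]}
    - {"slide": [-24, -26, 0]}
    - {"slide": [-24, -26, 0]}
    - {"slide": [-24, -26, 0]}
    - {"slide": [-24, -26, 0]}
    - {"slide": [-24, -26, 0]}
    - {"slide": [-24, -26, 0]}
    - {"slide": [-24, -26, 0]}
    - {"slide": [-24, -26, 0]}
    - {"slide": [-24, -26, 0]}
    - {"slide": [-24, -26, 0]}
    - {"slide": [-24, -26, 0]}
    - {"slide": [-24, -26, 0]}
    - {"slide": [-24, -26, 0]}
    - {"slide": [-24, -26, 0]}
    - {"slide": [-24, -26, 0]}
    - {"slide": [-24, -26, 0]}

```text
invalid input
```

```bash
cat > tm.py <<'E'
from h import *
np.set_printoptions(precision=4,suppress=True)
from scipy.spatial.transform import Rotation as Ro
M=np.array([0.5238,-.1251]);yaw=-.2901
def inmill(P):
    d=np.array(P[:2])-M;c,s=np.cos(yaw),np.sin(yaw);return np.array([c*d[0]+s*d[1],-s*d[0]+c*d[1]])*1000
def tool():
    s=state();q=s['tool_rot'];R=Ro.from_quat([q[1],q[2],q[3],q[0]]).as_matrix()
    print('t',s['time'],'mill xy mm',inmill(s['tool_pos']),'z',s['tool_pos'][2]*1000,'yaw err deg',np.degrees(np.arctan2(-R[0,1],R[1,1])-yaw),'tz',R[:,2],'F',s['contact_force'],'grip',s['gripper_width'])
E
python3 -c "
from tm import *
tool()"
```

```text
t 1.45 mill xy mm [-527.2751  594.9252] z 231.28226807455684 yaw err deg -0.9576727358548839 tz [-0. -0. -1.] F [ 0.1221 -0.4699  0.5061] grip 1.000542485894245
```

>>> jog_arm:
  fingers: 0
  increments:
    - {"slide": [-10, -10, 0], "rotation": [0, 0, -1]}
    - {"slide": [-24, -26, 0], "rotation": [0, 0, 0]}
    - {"slide": [-24, -26, 0], "rotation": [0, 0, 0]}
    - {"slide": [-24, -26, 0], "rotation": [0, 0, 0]}
    - {"slide": [-24, -26, 0], "rotation": [0, 0, 0]}
    - {"slide": [-24, -26, 0], "rotation": [0, 0, 0]}
    - {"slide": [-24, -26, 0], "rotation": [0, 0, 0]}
    - {"slide": [-24, -26, 0], "rotation": [0, 0, 0]}
    - {"slide": [-24, -26, 0], "rotation": [0, 0, 0]}
    - {"slide": [-24, -26, 0], "rotation": [0, 0, 0]}
    - {"slide": [-24, -26, 0], "rotation": [0, 0, 0]}
    - {"slide": [-24, -26, 0], "rotation": [0, 0, 0]}
    - {"slide": [-24, -26, 0], "rotation": [0, 0, 0]}
    - {"slide": [-24, -26, 0], "rotation": [0, 0, 0]}
    - {"slide": [-24, -26, 0], "rotation": [0, 0, 0]}
    - {"slide": [-24, -26, 0], "rotation": [0, 0, 0]}

```text
time: 2.78
tool_pos: [0.4295, 0.105, 0.2317]
tool_rot: [0.001, 0.144, 0.99, 0.0]
contact_force: [0.8, 0.8, 0.3]
gripper_width: -0.0
```

```bash
python3 -c "
from tm import *
tool()"
```

```text
t 2.7833 mill xy mm [-156.1893  193.5473] z 231.68872522486166 yaw err deg 0.03372923842457334 tz [ 0.0012  0.0002 -1.    ] F [0.7998 0.8114 0.3156] grip -0.00026079942236097473
```

>>> jog_arm:
  increments:
    - {"slide": [-27, -26, 0], "rotation": [0, 0, 0]}
    - {"slide": [-27, -26, 0], "rotation": [0, 0, 0]}
    - {"slide": [-27, -26, 0], "rotation": [0, 0, 0]}
    - {"slide": [-27, -26, 0], "rotation": [0, 0, 0]}
    - {"slide": [-27, -26, 0], "rotation": [0, 0, 0]}
    - {"slide": [-27, -26, 0], "rotation": [0, 0, 0]}
    - {"slide": [-27, -26, 0], "rotation": [0, 0, 0]}
    - {"slide": [-27, -26, 0], "rotation": [0, 0, 0]}
    - {"slide": [0, -26, 0], "rotation": [0, 0, 0]}
    - {"slide": [0, 0, 0], "rotation": [0, 0, 0]}

```text
time: 3.62
tool_pos: [0.569, -0.1834, 0.2307]
tool_rot: [-0.001, 0.146, 0.989, -0.001]
contact_force: [-0.3, 0.0, -0.2]
gripper_width: -0.001
```

```bash
cat > look.py <<'E'
import sys
from tm import *
tag=sys.argv[1]
tool()
F={n:grab(n) for n in ('side','top','wrist')}
tiles=[]
from scipy.optimize import least_squares
def X(m):
    c,s=np.cos(yaw),np.sin(yaw);m=np.array(m)/1000
    return np.array([M[0]+c*m[0]-s*m[1],M[1]+s*m[0]+c*m[1],m[2]])
def knob(a,b): return X((145*np.sin(a),145*np.sin(b),20+145*np.sqrt(max(0,1-np.sin(a)**2-np.sin(b)**2))))
def clip(im,c,h,w):
    x=int(np.clip(c[0]-w//2,0,640-w));y=int(np.clip(c[1]-h//2,0,480-h));return im[y:y+h,x:x+w]
g=X((0,0,100))
for n in ('top','side'):
    tiles.append(cv2.resize(clip(F[n]['frame'],proj(F[n],g)[0],130,130),(400,400),interpolation=2))
cv2.imwrite('pics/%s.png'%tag,np.hstack(tiles)); cv2.imwrite('pics/%s_w.png'%tag,F['wrist']['frame'])
ob=[]
for n in F:
    sil=[r for r in silhouettes('knob',n) if r['score']>.3]; pl=[r for r in place_of('knob',n)]
    print(n,'place',[(np.round(r['uv'],1).tolist(),round(r['score'],2)) for r in pl[:2]],'sil',[(np.round(r['bbox'],1).tolist(),round(r['score'],2)) for r in sil[:2]], 'model mid', proj(F[n],knob(0,-.27))[0])
    for r in pl[:3]:
        if r['score']>.4 and np.linalg.norm(np.array(r['uv'])-proj(F[n],knob(0,0))[0])<(250 if n=='wrist' else 40):
            ob.append((n,r['uv'])); break
def res(q): return np.concatenate([(proj(F[n],knob(*q))[0]-uv)/(4 if n=='wrist' else 1) for n,uv in ob])
if ob:
    q=least_squares(res,[0,0],loss='soft_l1');print('shift,cross',q.x,'knob mm',145*np.sin(q.x),'res',q.fun)
E
python3 look.py a1
```

```text
t 3.6167 mill xy mm [ 59.974  -42.9804] z 230.65725003973438 yaw err deg -0.21472310131122424 tz [-0.0016 -0.0013 -1.    ] F [-0.3483  0.0055 -0.2458] grip -0.0011535683379621875
side place [([336.5, 291.4], 0.72)] sil [] model mid [327.0968 290.2898]
top place [] sil [] model mid [401.2951 237.0661]
wrist place [([319.6, 167.0], 0.89)] sil [([279.5, 135.4, 353.3, 207.2], 0.74), ([279.3, 138.3, 355.9, 206.4], 0.61)] model mid [318.485  151.4282]
shift,cross [ 0.1066 -0.2791] knob mm [ 15.4231 -39.9399] res [-1.6903 -0.5717 -0.862   3.2637]
```

View pics/a1.png

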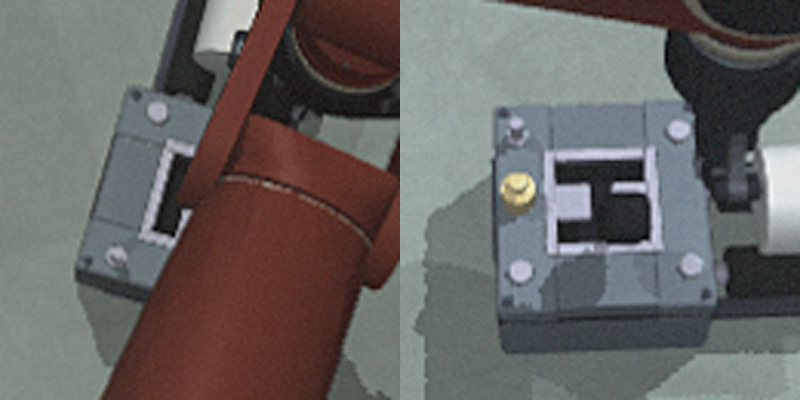

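View pics/a1_w.png

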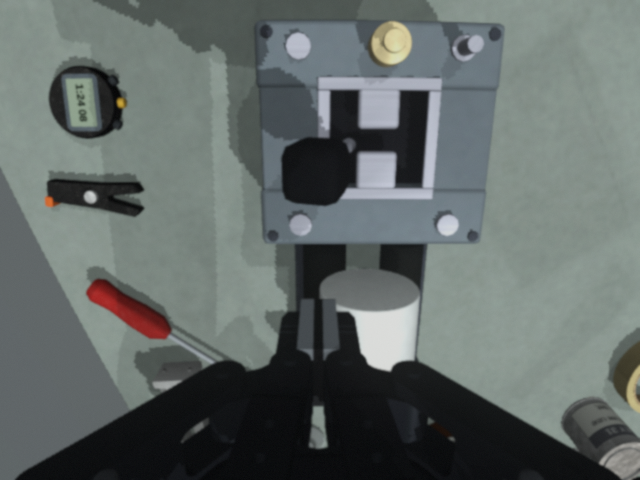

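>>> jog_arm:
  increments:
    - {"slide": [0, 0, 20], "rotation": [0, 0, 0]}
    - {"slide": [0, 1, 30], "rotation": [0, 0, 0]}
    - {"slide": [0, 1, 30], "rotation": [0, 0, 0]}
    - {"slide": [0, 0, 0], "rotation": [0, 0, 0]}
    - {"slide": [8, 0, 0], "rotation": [0, 0, 0]}
    - {"slide": [8, 0, 0], "rotation": [0, 0, 0]}
    - {"slide": [5, 0, 0], "rotation": [0, 0, 0]}
    - {"slide": [3, 0, 0], "rotation": [0, 0, 0]}
    - {"slide": [0, 0, 0], "rotation": [0, 0, 0]}

```text
time: 4.82
tool_pos: [0.5476, -0.1708, 0.1539]
tool_rot: [0.002, 0.144, 0.99, -0.001]
contact_force: [0.9, -0.3, 0.7]
gripper_width: -0.002
```

```bash
python3 look.py a2
```

```text
t 4.8167 mill xy mm [ 35.8767 -37.0119] z 153.9293784638867 yaw err deg 0.03645004485965619 tz [ 0.0043 -0.002  -1.    ] F [ 0.9499 -0.336   0.7028] grip -0.0020352884102172925
side place [([333.4, 294.0], 0.54)] sil [] model mid [327.0968 290.2898]
top place [([403.0, 236.6], 0.67), ([356.4, 252.8], 0.4)] sil [([397.7, 226.7, 411.3, 232.2], 0.48)] model mid [401.2951 237.0661]
wrist place [([310.1, 256.9], 0.68)] sil [([255.7, 190.0, 364.0, 319.7], 0.66)] model mid [312.2031 241.6783]
shift,cross [ 0.0444 -0.2906] knob mm [  6.4368 -41.5531] res [-3.0189 -2.3116  0.2158 -1.839  -1.415   0.1257]
```

View pics/a2.png

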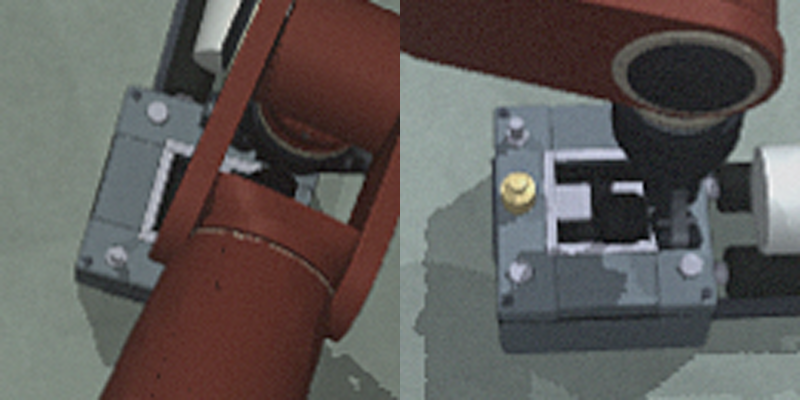

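View pics/a2_w.png

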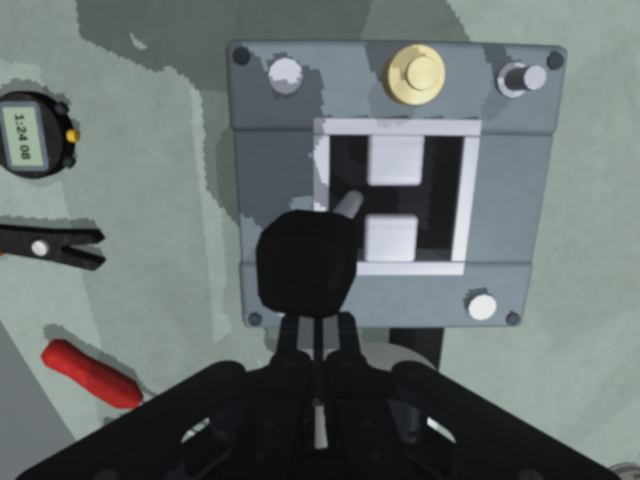

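>>> jog_arm:
  increments:
    - {"slide": [4, 0, 0], "rotation": [0, 0, 0]}
    - {"slide": [2, 0, 0], "rotation": [0, 0, 0]}
    - {"slide": [0, 0, 0], "rotation": [0, 0, 0]}

```text
time: 5.52
tool_pos: [0.5406, -0.1685, 0.1511]
tool_rot: [-0.0, 0.144, 0.99, 0.0]
contact_force: [0.9, -0.8, 0.3]
gripper_width: -0.004
```

```bash
cat >> look.py <<'E'
f=F['wrist']
for r in silhouettes('knob','wrist')[:1]:
    m=r['mask'].astype(np.uint8);c=max(cv2.findContours(m,0,1)[0],key=cv2.contourArea);print('rect',cv2.minAreaRect(c))
ob=[o for o in ob if o[0]=='wrist']
if ob:
    q=least_squares(res,[0,0]);print('WRIST shift,cross',q.x,'knob mm',145*np.sin(q.x),'res',q.fun)
E
python3 look.py a3
```

```text
t 5.5167 mill xy mm [ 28.5133 -36.7575] z 151.1048281256301 yaw err deg 0.0425445725985603 tz [-0.0005  0.0002 -1.    ] F [ 0.8505 -0.824   0.2884] grip -0.003762341385869786
side place [([330.9, 289.5], 0.56)] sil [([321.6, 284.2, 339.5, 302.5], 0.48)] model mid [327.0968 290.2898]
top place [([402.9, 235.8], 0.44)] sil [] model mid [401.2951 237.0661]
wrist place [([310.5, 262.8], 0.61)] sil [([254.8, 197.3, 361.6, 325.9], 0.91)] model mid [311.6261 262.0673]
shift,cross [ 0.0216 -0.2734] knob mm [  3.1381 -39.1564] res [-2.2246  0.9856 -1.0469  0.0037 -0.039   1.7815]
rect ((305.2396545410156, 258.523193359375), (103.64483642578125, 126.47366333007812), 5.52754020690918)
WRIST shift,cross [ 0.0023 -0.2729] knob mm [  0.3306 -39.0848] res [0. 0.]
```

View pics/a3_w.png

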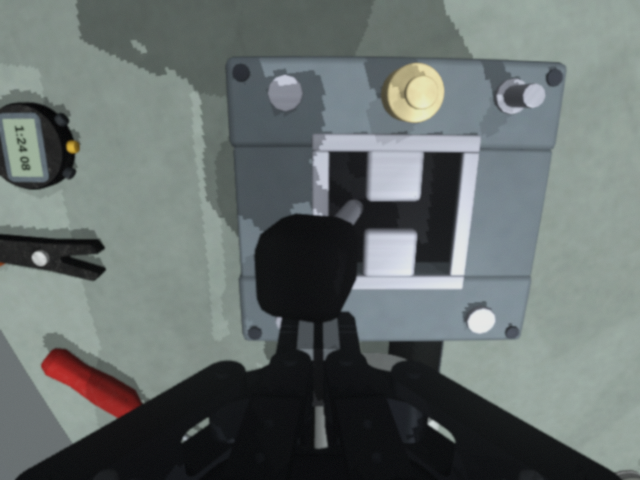

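```bash
cat > rod.py <<'E'
import sys
exec(open('look.py').read().split("F={n")[0].replace("tag=sys.argv[1]",""))
src=open('look.py').read();i=src.index('def X');j=src.index('def clip');exec(src[i:j])
f=grab('wrist');im=f['frame']
cr=float(sys.argv[1])
def lev(a,b,r):
    k=np.array([np.sin(a),np.sin(b),np.sqrt(1-np.sin(a)**2-np.sin(b)**2)])*r; return X((k[0],k[1],20+k[2]))
im=cv2.resize(im,None,fx=3,fy=3,interpolation=cv2.INTER_CUBIC)
for a,col in ((-.05,(0,0,255)),(0,(0,255,0)),(.05,(255,0,0))):
    pts=np.array([proj(f,lev(a,cr,r))[0] for r in range(60,130,5)])*3
    cv2.polylines(im,[pts.astype(int).reshape(-1,1,2)],False,col,1)
for x in (-7.5,7.5):
    pts=np.array([proj(f,X((x,y,100)))[0] for y in (-29.5,29.5)])*3
    cv2.line(im,tuple(pts[0].astype(int)),tuple(pts[1].astype(int)),(0,255,255),1)
c=(np.array(proj(f,X((0,-20,110)))[0])*3).astype(int)
x=max(0,c[0]-350);y=max(0,c[1]-280)
cv2.imwrite('pics/'+sys.argv[2]+'.png',im[y:y+560,x:x+700])
E
python3 rod.py -.27 r1
```

```text
t 6.0167 mill xy mm [ 28.8662 -36.7883] z 151.0770862785006 yaw err deg 0.04309696608940417 tz [-0.0005  0.0002 -1.    ] F [ 0.5837 -0.237   0.102 ] grip -0.0010255700631022126
```

View pics/r1.png

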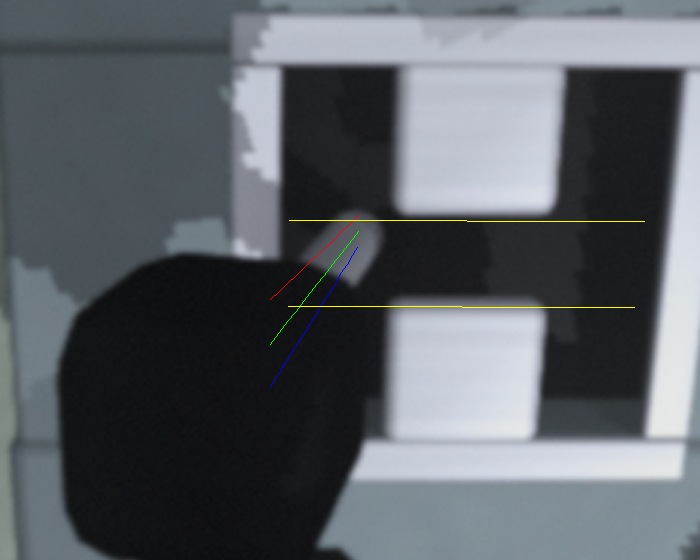

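>>> jog_arm:
  increments:
    - {"slide": [-12, 0, 0], "rotation": [0, 0, 0]}
    - {"slide": [-3, -20, 0], "rotation": [0, 0, 0]}
    - {"slide": [0, -31, 0], "rotation": [0, 0, 0]}
    - {"slide": [0, 0, 0], "rotation": [0, 0, 0]}
    - {"slide": [21, 0, 0], "rotation": [0, 0, 0]}
    - {"slide": [21, 0, 0], "rotation": [0, 0, 0]}
    - {"slide": [0, 0, 0], "rotation": [0, 0, 0]}

```text
time: 6.65
tool_pos: [0.4979, -0.2086, 0.1501]
tool_rot: [-0.002, 0.145, 0.99, 0.001]
contact_force: [-0.3, -0.1, -0.5]
gripper_width: 0.005
```

```bash
python3 look.py a4; python3 rod.py -.27 r2
```

```text
t 6.65 mill xy mm [ -0.9321 -87.4553] z 150.06711379117726 yaw err deg 0.0025805109426348567 tz [-0.0034  0.0019 -1.    ] F [-0.2986 -0.0962 -0.4678] grip 0.004988808952600542
side place [] sil [] model mid [327.0968 290.2898]
top place [([405.2, 239.3], 0.66)] sil [] model mid [401.2951 237.0661]
wrist place [([439.4, 327.9], 0.9)] sil [([394.4, 246.2, 486.8, 386.1], 0.81)] model mid [443.8987 326.8368]
shift,cross [-0.0013 -0.2912] knob mm [ -0.1873 -41.6313] res [-2.7023 -1.7241 -0.9039 -0.6407]
rect ((446.557373046875, 314.13116455078125), (93.67708587646484, 129.97982788085938), 13.240520477294922)
WRIST shift,cross [ 0.005  -0.2812] knob mm [  0.7198 -40.2323] res [-0. -0.]
t 7.15 mill xy mm [  2.4029 -87.7754] z 151.32818482692917 yaw err deg 0.05512086021380546 tz [-0. -0. -1.] F [ 0.0131 -0.0598  0.1078] grip -0.0031060546641995244
```

View pics/a4_w.png

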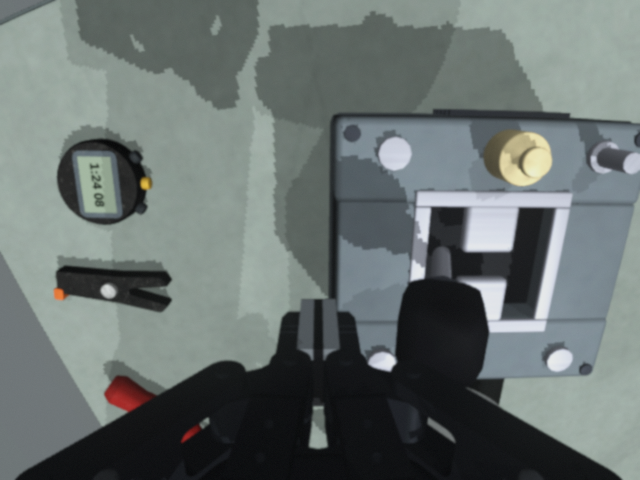

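View pics/r2.png

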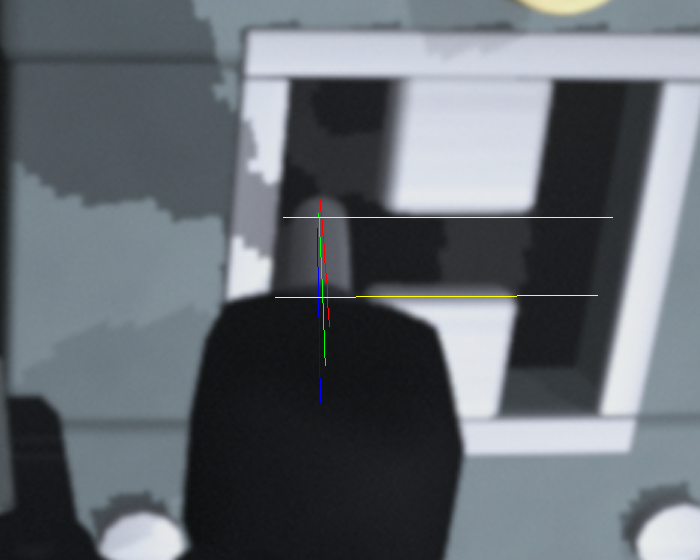

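>>> jog_arm:
  increments:
    - {"slide": [2, 10, 0], "rotation": [0, 0, 0]}
    - {"slide": [0, 6, 0], "rotation": [0, 0, 0]}
    - {"slide": [0, 6, 0], "rotation": [0, 0, 0]}
    - {"slide": [0, 6, 0], "rotation": [0, 0, 0]}
    - {"slide": [0, 6, 0], "rotation": [0, 0, 0]}
    - {"slide": [0, 6, 0], "rotation": [0, 0, 0]}
    - {"slide": [0, 0, 0], "rotation": [0, 0, 0]}

```text
time: 7.78
tool_pos: [0.5105, -0.1698, 0.1514]
tool_rot: [0.0, 0.144, 0.99, 0.0]
contact_force: [0.0, -0.4, 0.8]
gripper_width: -0.001
```

```bash
python3 look.py a5; python3 rod.py -.1 r3
```

```text
t 7.7833 mill xy mm [  0.07   -46.6354] z 151.3794282773607 yaw err deg 0.11117512404140226 tz [ 0.0003  0.0004 -1.    ] F [ 0.0204 -0.3723  0.8173] grip -0.0010431341541022288
side place [] sil [] model mid [327.0968 290.2898]
top place [([392.6, 232.2], 0.53)] sil [] model mid [401.2951 237.0661]
wrist place [([400.2, 340.2], 0.66)] sil [([360.2, 252.3, 452.5, 373.9], 0.58)] model mid [339.1612 331.6844]
shift,cross [ 0.0155 -0.1115] knob mm [  2.2488 -16.1368] res [-0.5514  0.776  -0.2206  0.6483]
rect ((408.0742492675781, 314.2574157714844), (95.12554931640625, 115.32481384277344), 5.7105937004089355)
WRIST shift,cross [ 0.0075 -0.1098] knob mm [  1.0859 -15.896 ] res [ 0. -0.]
t 8.2833 mill xy mm [ -0.0473 -47.923 ] z 151.16804283931052 yaw err deg 0.0312965922947708 tz [-0.0002  0.0002 -1.    ] F [0.1273 0.0576 0.1323] grip -0.0038274372040417717
```

View pics/a5_w.png

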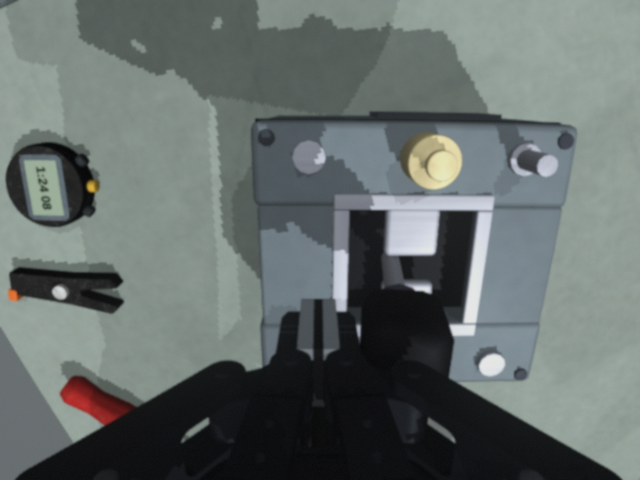

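>>> jog_arm:
  increments:
    - {"slide": [0, 6, 0], "rotation": [0, 0, 0]}
    - {"slide": [0, 7, 0], "rotation": [0, 0, 0]}
    - {"slide": [0, 7, 0], "rotation": [0, 0, 0]}
    - {"slide": [0, 7, 0], "rotation": [0, 0, 0]}
    - {"slide": [0, 7, 0], "rotation": [0, 0, 0]}
    - {"slide": [0, 7, 0], "rotation": [0, 0, 0]}
    - {"slide": [0, 7, 0], "rotation": [0, 0, 0]}
    - {"slide": [0, 5, 0], "rotation": [0, 0, 0]}
    - {"slide": [0, 0, 0], "rotation": [0, 0, 0]}

```text
time: 9.08
tool_pos: [0.5253, -0.1189, 0.1509]
tool_rot: [-0.0, 0.144, 0.99, 0.0]
contact_force: [0.4, -0.2, -0.4]
gripper_width: -0.001
```

```bash
python3 look.py a6; python3 rod.py .25 r4
```

```text
t 9.0833 mill xy mm [-0.302   6.3601] z 150.9114863990899 yaw err deg 0.11548123666070606 tz [-0.0005  0.0007 -1.    ] F [ 0.37   -0.152  -0.4344] grip -0.0007933596392837787
side place [([323.5, 285.2], 0.56)] sil [([293.7, 277.0, 304.2, 287.6], 0.66)] model mid [327.0968 290.2898]
top place [([369.0, 226.5], 0.55)] sil [([365.1, 227.6, 374.7, 237.5], 0.59)] model mid [401.2951 237.0661]
wrist place [([394.3, 333.3], 0.75)] sil [([329.8, 248.5, 451.1, 376.6], 0.87)] model mid [202.0374 331.3235]
shift,cross [-0.0021  0.2442] knob mm [-0.301  35.0571] res [  1.4093 -27.547    0.431    1.4732  -0.1609  -0.2026]
rect ((383.3006591796875, 321.644775390625), (157.54180908203125, 89.79984283447266), 25.70995330810547)
WRIST shift,cross [0.0007 0.2462] knob mm [ 0.1039 35.3453] res [-0. -0.]
t 9.5833 mill xy mm [0.0049 5.0118] z 151.3058550728397 yaw err deg 0.0259797619641288 tz [ 0.      0.0001 -1.    ] F [0.0333 0.1307 0.2311] grip -0.0015176652823332192
```

View pics/a6_w.png

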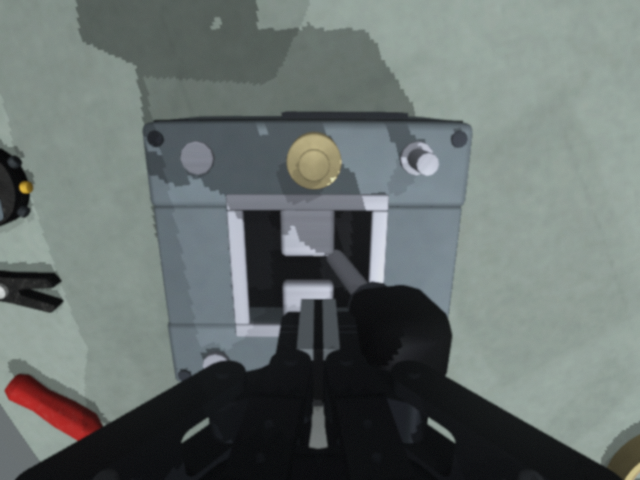

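>>> jog_arm:
  increments:
    - {"slide": [0, 5, 0], "rotation": [0, 0, 0]}
    - {"slide": [0, 0, 0], "rotation": [0, 0, 0]}
    - {"slide": [0, -12, 0], "rotation": [0, 0, 0]}
    - {"slide": [0, -12, 0], "rotation": [0, 0, 0]}
    - {"slide": [0, 0, 0], "rotation": [0, 0, 0]}
    - {"slide": [-25, 0, 0], "rotation": [0, 0, 0]}
    - {"slide": [-25, 0, 0], "rotation": [0, 0, 0]}
    - {"slide": [0, 0, 0], "rotation": [0, 0, 0]}
    - {"slide": [0, 26, 0], "rotation": [0, 0, 0]}
    - {"slide": [0, 26, 0], "rotation": [0, 0, 0]}
    - {"slide": [0, 0, 0], "rotation": [0, 0, 0]}

```text
time: 10.55
tool_pos: [0.583, -0.1001, 0.1511]
tool_rot: [-0.0, 0.143, 0.99, 0.001]
contact_force: [-0.0, 0.6, -0.9]
gripper_width: 0.001
```

```bash
python3 look.py a7; python3 rod.py .27 r5
```

```text
t 10.55 mill xy mm [49.5291 40.8888] z 151.14837585701875 yaw err deg 0.1643117651846937 tz [-0.0001  0.0022 -1.    ] F [-0.0017  0.5589 -0.8531] grip 0.0005301514415772819
side place [([327.8, 255.8], 0.79)] sil [([320.7, 244.8, 340.9, 284.7], 0.62), ([289.8, 274.6, 304.1, 288.9], 0.6)] model mid [327.0968 290.2898]
top place [] sil [] model mid [401.2951 237.0661]
wrist place [([318.3, 208.7], 0.93)] sil [([269.6, 154.3, 374.5, 263.9], 0.87)] model mid [ 97.8857 205.5113]
shift,cross [0.0161 0.2727] knob mm [ 2.3407 39.0515] res [-1.7464  0.3711  0.1785  0.7551]
rect ((322.4209899902344, 210.9453582763672), (107.15155029296875, 106.69036102294922), 87.79740142822266)
WRIST shift,cross [0.0086 0.2709] knob mm [ 1.2443 38.8019] res [ 0. -0.]
t 11.05 mill xy mm [49.9651 37.6747] z 151.34563371345624 yaw err deg -0.0006259331421778031 tz [ 0. -0. -1.] F [-0.9879  0.0305  0.9097] grip 7.391605885986944e-05
```

View pics/a7_w.png

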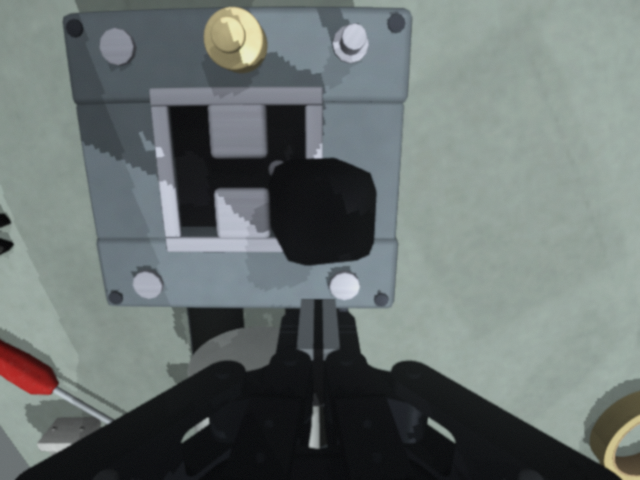

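>>> jog_arm:
  increments:
    - {"slide": [10, 1, 0], "rotation": [0, 0, 0]}
    - {"slide": [8, 0, 2], "rotation": [0, 0, 0]}
    - {"slide": [7, 0, 2], "rotation": [0, 0, 0]}
    - {"slide": [7, 0, 0], "rotation": [0, 0, 0]}
    - {"slide": [7, 0, 0], "rotation": [0, 0, 0]}
    - {"slide": [7, 0, 0], "rotation": [0, 0, 0]}
    - {"slide": [7, 0, 0], "rotation": [0, 0, 0]}
    - {"slide": [6, 0, 0], "rotation": [0, 0, 0]}
    - {"slide": [0, 0, 0], "rotation": [0, 0, 0]}

```text
time: 11.85
tool_pos: [0.5252, -0.0846, 0.1471]
tool_rot: [-0.0, 0.144, 0.99, 0.0]
contact_force: [-0.3, -0.3, 0.3]
gripper_width: 0.003
```

```bash
python3 look.py a8; python3 rod.py .27 r6
```

```text
t 11.85 mill xy mm [-10.2905  39.2065] z 147.07185422254395 yaw err deg 0.05137706353930177 tz [-0.0009  0.0002 -1.    ] F [-0.2859 -0.264   0.2633] grip 0.0029849659151798004
side place [([309.8, 259.1], 0.76)] sil [([299.3, 250.5, 319.8, 281.6], 0.83)] model mid [327.0968 290.2898]
top place [([365.5, 245.7], 0.48)] sil [([353.8, 236.4, 373.9, 249.8], 0.73)] model mid [401.2951 237.0661]
wrist place [([316.2, 256.3], 0.66)] sil [([266.8, 211.5, 369.7, 308.1], 0.69), ([329.5, 159.2, 367.0, 194.4], 0.68)] model mid [117.6771 355.7701]
shift,cross [-0.2745  0.2589] knob mm [-39.3035  37.124 ] res [-3.6634 -0.2534 -1.8553 -0.927  -1.235   0.3726]
rect ((319.5, 260.5), (95.0, 101.0), 90.0)
WRIST shift,cross [-0.277   0.2717] knob mm [-39.6489  38.9106] res [-0.  0.]
t 12.35 mill xy mm [-8.9585 39.1552] z 147.23821448379647 yaw err deg 0.041701158462724014 tz [-0.0003  0.0001 -1.    ] F [-0.1043  0.168   0.4236] grip -0.0017482593526822168
```

View pics/a8_w.png

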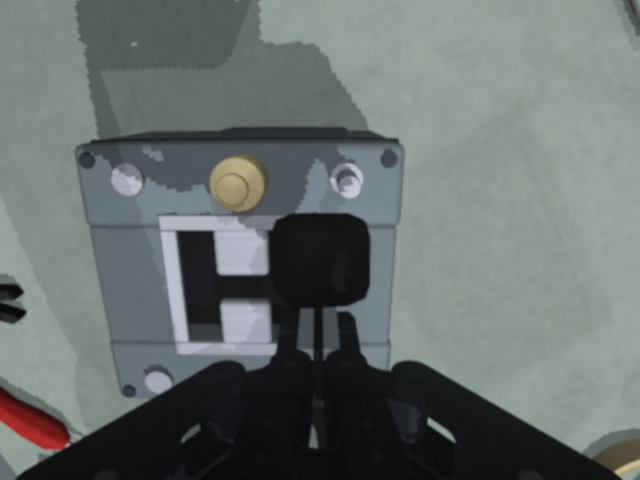

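>>> jog_arm:
  increments:
    - {"slide": [3, 0, 0], "rotation": [0, 0, 0]}
    - {"slide": [0, 0, 0], "rotation": [0, 0, 0]}

```text
time: 12.57
tool_pos: [0.5235, -0.0841, 0.1473]
tool_rot: [0.0, 0.144, 0.99, -0.0]
contact_force: [0.7, -1.0, -0.1]
gripper_width: -0.002
```

>>> jog_arm:
  increments:
    - {"slide": [2, 0, 0], "rotation": [0, 0, 0]}
    - {"slide": [0, 0, 0], "rotation": [0, 0, 0]}

```text
time: 12.73
tool_pos: [0.5215, -0.0836, 0.1474]
tool_rot: [0.0, 0.144, 0.99, -0.0]
contact_force: [1.1, -0.6, -0.2]
gripper_width: 0.0
```

>>> jog_arm:
  increments:
    - {"slide": [2, 0, 0], "rotation": [0, 0, 0]}
    - {"slide": [0, 0, 0], "rotation": [0, 0, 0]}

```text
time: 12.9
tool_pos: [0.52, -0.0832, 0.1476]
tool_rot: [0.001, 0.144, 0.99, -0.0]
contact_force: [3.4, -1.0, -0.6]
gripper_width: -0.001
```

```bash
python3 look.py a9
```

```text
t 12.9 mill xy mm [-15.6689  39.0909] z 147.57811777568475 yaw err deg 0.03931584513405634 tz [ 0.0016 -0.0006 -1.    ] F [ 3.3573 -1.0195 -0.5668] grip -0.0006784616768716035
side place [([306.4, 256.5], 0.53)] sil [([300.7, 248.7, 319.6, 284.0], 0.58), ([302.5, 396.9, 333.8, 432.3], 0.45)] model mid [327.0968 290.2898]
top place [([363.8, 245.7], 0.63)] sil [([355.6, 241.7, 371.5, 252.6], 0.46)] model mid [401.2951 237.0661]
wrist place [([320.6, 260.3], 0.83)] sil [([269.6, 215.6, 367.0, 312.7], 0.88)] model mid [121.0238 368.3328]
shift,cross [-0.2928  0.2816] knob mm [-41.8582  40.2971] res [-1.5279  1.4413 -1.8859 -0.1165 -0.0994  1.1476]
rect ((319.4999694824219, 265.0), (98.99998474121094, 93.99998474121094), 0.0)
WRIST shift,cross [-0.3044  0.2827] knob mm [-43.4599  40.4426] res [-0. -0.]
```

>>> jog_arm:
  increments:
    - {"slide": [2, 0, 0], "rotation": [0, 0, 0]}
    - {"slide": [0, 0, 0], "rotation": [0, 0, 0]}
    - {"slide": [0, 0, 0], "rotation": [0, 0, 0]}

```text
time: 13.65
tool_pos: [0.5181, -0.0826, 0.1475]
tool_rot: [0.001, 0.144, 0.99, -0.0]
contact_force: [6.0, -1.1, -1.2]
gripper_width: 0.002
```

>>> jog_arm:
  increments:
    - {"slide": [3, 0, 0], "rotation": [0, 0, 0]}
    - {"slide": [0, 0, 0], "rotation": [0, 0, 0]}
    - {"slide": [0, 0, 0], "rotation": [0, 0, 0]}

```text
time: 13.9
tool_pos: [0.516, -0.0821, 0.1479]
tool_rot: [0.002, 0.144, 0.99, -0.0]
contact_force: [7.5, -2.7, -1.7]
gripper_width: -0.001
```

>>> jog_arm:
  increments:
    - {"slide": [-12, 0, 0], "rotation": [0, 0, 0]}
    - {"slide": [-25, 0, 0], "rotation": [0, 0, 0]}
    - {"slide": [-15, 0, 0], "rotation": [0, 0, 0]}
    - {"slide": [0, 0, -35], "rotation": [0, 0, 0]}
    - {"slide": [0, 0, -35], "rotation": [0, 0, 0]}
    - {"slide": [0, 0, 0], "rotation": [0, 0, 0]}
    - {"slide": [0, 0, 0], "rotation": [0, 0, 0]}

```text
time: 14.48
tool_pos: [0.5654, -0.0965, 0.2201]
tool_rot: [0.001, 0.144, 0.99, -0.0]
contact_force: [-0.1, -0.5, -0.3]
gripper_width: -0.004
```

```bash
python3 look.py b1;python3 rod.py .27 r7
```

```text
t 14.4833 mill xy mm [31.6975 39.3284] z 220.13287392050617 yaw err deg 0.05342619826576378 tz [ 0.0028 -0.0007 -1.    ] F [-0.0811 -0.4588 -0.2837] grip -0.003747490474278423
side place [([308.4, 258.8], 0.7)] sil [([300.5, 245.7, 320.1, 283.3], 0.77), ([287.9, 247.5, 445.0, 334.9], 0.74)] model mid [327.0968 290.2898]
top place [([384.5, 238.6], 0.63)] sil [([353.2, 139.3, 427.2, 281.8], 0.67)] model mid [401.2951 237.0661]
wrist place [([318.4, 124.8], 0.73)] sil [([278.4, 86.3, 354.5, 164.6], 0.67)] model mid [166.7967 212.5346]
shift,cross [-0.2398  0.2575] knob mm [-34.4439  36.9318] res [  0.0622  -0.268  -20.1427   4.028   -1.484    4.645 ]
rect ((316.4999694824219, 124.99998474121094), (75.99998474121094, 74.99998474121094), 90.0)
WRIST shift,cross [-0.3031  0.2786] knob mm [-43.2822  39.8738] res [ 0. -0.]
t 14.9833 mill xy mm [30.6427 39.1743] z 216.68543358858224 yaw err deg 0.04247926899577815 tz [-0.0011  0.0003 -1.    ] F [-0.1319  0.68   -1.1493] grip 0.0006248483260672887
```

View pics/b1_w.png

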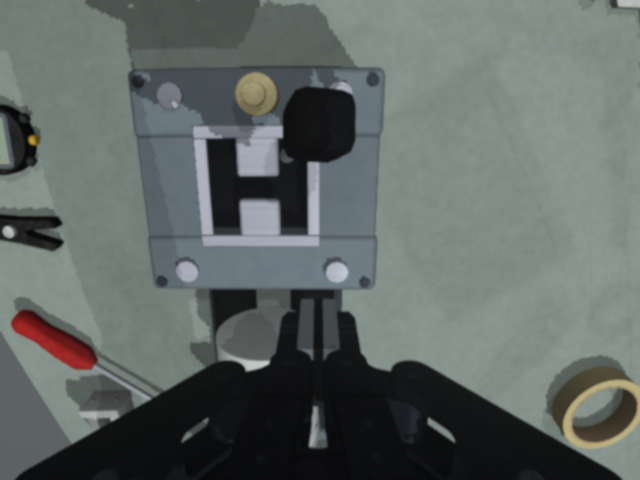

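View pics/b1.png

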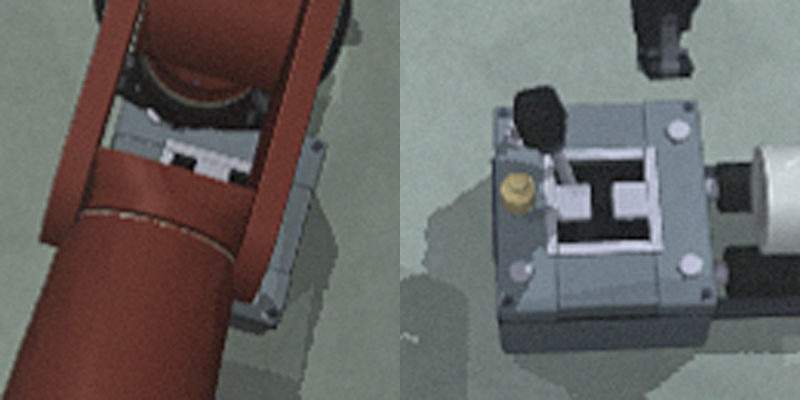

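```bash
python3 -c "
from plant import manip
print(manip.job_done())"
```

```text
the job is handed in; nothing more can be done
None
```

I moved the lever into the near-left slot, where the tall stud stands, and handed the job in at about 15 s; no verdict was reported. I used closed fingers and three pushes: near into the middle lane, left across it, then near to the slot's end.

- **Lever position:** after the fingers let go, the wrist camera put shift at -0.303 rad and cross at 0.279 rad. The contact force rose to about 8 N in the final push, which fits the end stop.
- **Disagreement:** the fit using all three cameras gave shift -0.240 rad, right at the limit. The top view was blocked by the arm and reported the knob about 20 pixels off. The side view agreed with the wrist value, so I trusted that.
- **Loose things:** the weight showed at the same place in the side view before and after. I didn't measure the others at the end, but the fingers stayed well above them throughout.
- **Robot:** the fingers were about 220 mm above the bench and touching nothing when I handed in.

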